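Seat the frame moulding and snap the toggle clamp shut

ROBOT

A 6-joint arm with a two-finger parallel gripper is mounted at the origin on the work surface. World frame = base frame: x ahead of the robot, y to its left, z up, the work surface at z = 0. Lengths are in m, angles in rad, forces in N, time in s.
With the tool pointing down it reaches from about 0.35 to 0.925 m from the base axis. Payload 6.4 kg.
Tool frame: the origin (TCP) lies midway between the tips of the shut fingers; the grasp point (between the pads) lies 19 mm behind it (manip.grasp_offset is the distance from the TCP to the grasp point, in m); z points along the fingers, y is the line along which they close (so a half turn about z gives the same grasp; the last joint's range is limited). The gripper opens to 85 mm and grips with 20 to 120 N. Pads are 22 mm wide; open, the fingers measure 114 mm over their backs; the gripper's body (76 mm by 85 mm) begins 54 mm behind the grasp point. The pads swing forward as they close: fully open they stand 13 mm farther back than shut.
Start: joints at [-1.471, 0.245, 1.558, -0, 1.339, -0.174], TCP at [0.176, -0.626, 0.231] pointing down, gripper open.
Joint ranges: [-3.13, 3.13], [-1.02, 2.26], [0.13, 2.54], [-0.95, 4.09], [0.21, 2.88], [-2.74, 2.74]. Speed limits (rad/s): [2.57, 2.57, 3.14, 3.14, 3.14, 3.14].

INTERFACE

Orientations are given as a unit quaternion [x, y, z, w].
In Python, from cell import manip gives the robot as it stands. Calls block until the motion is done:
- manip.goto(position, orientation): joint-space move of the TCP to a pose.
- manip.servo_line(position, max_speed=0.15, orientation=None, threshold=None): straight line of the TCP; orientation=None keeps the orientation; max_speed is the mean speed in m/s. With threshold (N) it stops when the force on the tool has changed by that much, and returns True; else False.
- manip.movej(angles): joint-space move.
- manip.gripper_open() and manip.grasp(squeeze=None): open the fingers fully, or close them until they stop; squeeze is the grip in N (None keeps the last).
- manip.dwell(seconds).
- manip.ik(position, orientation): joint angles nearest the present ones, or None.
- manip.sense(): the state.
- manip.get_image(name): name is "scene" or "top" or "wrist"; returns (picture, depth): 480x640x3 uint8, red, green, blue; 480x640 float32, m along the optical axis (not along the pixel's ray), 0 where there is no reading.
- manip.camera_params(name): a dict with "K" (3x3 intrinsics, pixels), "T" (4x4, takes a point from camera to world coordinates). Camera axes: x right, y down, z forward; pixel columns grow to the right and rows downward; lengths in m; the calibration is good to about 2 mm. A picture is of the moment at which its call begins: read the wrist's pose just before it. camera_params takes no time and is no camera call; for the wrist camera it gives the pose at the moment of the call.
A pose or a line that the arm cannot do raises manip.MotionError and nothing moves.
- manip.finish_job(): hands the job in; it is judged then, once.
The state is a dict: "time_s": time; "joint_positions": joint angles; "qd": joint speeds; "tau": joint torques, N m; "eef_pos": TCP position; "tcp_rot": TCP orientation; "wrist_force": force on the tool from outside, world axes, zero at the start; "ft_torque": the same for the moment, N m; "width": finger opening in m; "grasp_force": force on a finger pad.
Only numpy, scipy, OpenCV 4.12 (cv2) and the standard library are available. Lean on these libraries where they do the work, as an engineer would, in place of code of your own. Each camera call takes 0.05 s, during which the arm holds its last target. There are 200 camera calls.

TASK

On the framing jig, push the dark stick of moulding flush against the metal fence along its whole length; then push the red clamp lever over past its centre so that it snaps shut and holds the moulding there. Only push with the fingers: the moulding is never to be lifted off the board, and leave everything else on the counter and the jig where it stands.

Things in the scene. Friction and masses are not known exactly. Their poses are not given: they have to be found in the camera images.
- jig: Framing jig, fixed, placed differently each run. Origin on the counter under its board; z up, x from the moulding towards the clamp. Plywood board 250 (x) by 280 (y) by 12 mm, x = -140 to +110. Aluminium fence along y, 240 long, top at z = 29: its straight front face is at x = 0 and faces -x. The toggle clamp's steel bracket (46 mm wide in all, top z = 62) stands behind the fence at y = 0.
- clamp_pivot (a point): Pivot of the clamp lever, fixed on the jig at x = 35, y = 0, z = 50 mm; the axis is parallel to the jig's y. Axes as the jig's. The open clamp's pressing arm stands upright from here to z = 120 and its pad reaches forward to about x = 15. A spring drives the lever away from dead centre to either side: let go before the centre it falls back open, past it it snaps shut by itself.
- moulding_mid (a point): Centre of the loose stick of dark frame moulding on the jig board before the fence: 50 mm wide (x), 200 long (y), 20 tall, 0.1 to 0.2 kg, a 5 mm high gilt bead on its near (-x) top edge. Its +x side goes against the fence. Centre rests at z = 22; when flush it is at jig x = -25, axes parallel to the jig's, and its y along the fence does not matter. It slides at 1 to 3 N.
- clamp_lever (a joint): Lever angle q (rad). 0 = open: the red handle leans 0.8 back from vertical, towards the jig's +x. q grows as the handle swings up and over towards -x; 0.8 = vertical, dead centre. Shut, the arm's rubber pad presses on the moulding (25 mm in front of the fence) and q rests at about 1.55; with nothing under the pad 1.75. Pushing the handle near its end takes about 4 N.
- clamp_lever_tip (a point): Centre of the round end of the red handle, 100 mm from the pivot, in the jig's plane y = 0; it moves with the lever: jig x = 35 + 100 sin(0.8 - q), z = 50 + 100 cos(0.8 - q) mm. The red grip is a rod 17 mm thick, covering the outer 50 mm; the rest is a 10 mm steel rod.
- glue: Bystander, not to be disturbed: white glue bottle with orange cap, 48 mm across, 130 tall, standing on the counter. Origin at the centre of its underside.
- nail_tin: Bystander, not to be disturbed: small green round tin, 38 mm across, 26 tall, standing on the jig board behind the fence, on the left (+y) side of the clamp. Origin at the centre of its underside.
- ink_jar: Bystander, not to be disturbed: small blue jar with black cap, 40 mm across, 40 tall, standing on the jig board behind the fence, on the right (-y) side of the clamp. Origin at the centre of its underside.
- tape_roll: Bystander, not to be disturbed: yellow roll of tape lying flat, 90 mm across, 24 tall. Origin at the centre of its underside.
- corner_sample: Bystander, not to be disturbed: L-shaped pale wooden frame corner sample lying flat, legs 130 mm long, 35 wide, 20 tall (centre: that of its 130 mm square outline). Origin at the centre of its underside.
- pencil_cup: Bystander, not to be disturbed: black cup full of coloured pencils, 74 mm across, 155 tall with the pencils. Origin at the centre of its underside.
Things that resemble listed ones, but are neither listed nor needed, are in the scene too. Of the things like the part that bears moulding_mid, leave any that is orange; of the rest the smaller one is meant.

How it is judged:
By the outcome, as a careful person would: the job done as asked, in the order asked, and still so for the second after the job is handed in, with the robot touching nothing.
It also fails if it takes over 42 s, if anything falls off the work surface, if the arm or the gripper's body presses on something with over 40 N, if the wrist force passes 120 N, or if a joint passes its speed limit or range.

## Working session

There is one attempt and no reset: what is moved stays moved. The work goes in short steps, each a Python script; the robot and the scene stay as the last script left them, time stands still between calls to the robot, and variables do not carry over. Pictures are saved under pics/ and viewed, at most 10 in all, crops included, and the job is handed in when it is done.

```bash
ls; mkdir -p pics; python3 - <<'E'
from cell import manip
import cv2,numpy as np
for n in("top","scene"):
    p,d=manip.get_image(n); cv2.imwrite(f"pics/{n}0.png",p[:,:,::-1]); np.save(f"pics/{n}0.npy",d)
    c=manip.camera_params(n); print(n,np.round(c["K"],1).tolist(),np.round(c["T"],3).tolist())
print(manip.sense()["time_s"])
E
```

```text
pics
top [[563.4, 0.0, 322.5], [0.0, 563.4, 239.3], [0.0, 0.0, 1.0]] [[-0.028, -0.986, 0.165, 0.19], [-0.999, 0.031, 0.013, -0.006], [-0.018, -0.165, -0.986, 1.5], [0.0, 0.0, 0.0, 1.0]]
scene [[485.0, 0.0, 321.8], [0.0, 485.0, 242.6], [0.0, 0.0, 1.0]] [[0.519, 0.473, -0.712, 1.296], [0.855, -0.288, 0.432, -0.529], [-0.001, -0.833, -0.553, 0.738], [0.0, 0.0, 0.0, 1.0]]
0.1
```

View pics/top0.png

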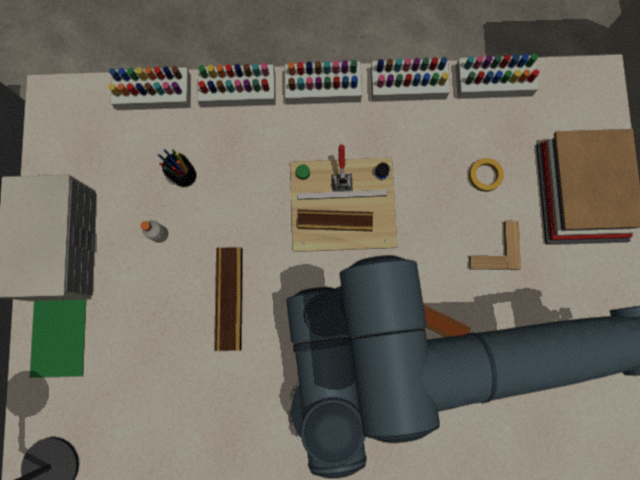

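View pics/scene0.png

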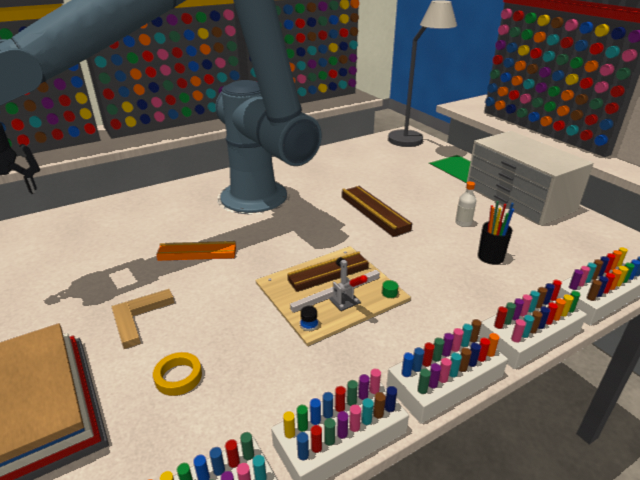

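The top view shows three moulding-like sticks: (228,298) dark and long (about 105 px), (335,220) dark and short (about 75 px) on the jig, and an orange one at (447,320). The one at (335,220) fits: it is not orange, it is the smaller dark one, and it lies on the jig board before the fence. I'll confirm it in a crop and measure.

```bash
cat > h.py <<'E'
import numpy as np,cv2
from cell import manip
def ray(c,uv,z):
    uv=np.atleast_2d(np.asarray(uv,float)); K,T=np.array(c["K"]),np.array(c["T"])
    d=np.c_[uv,np.ones(len(uv))]@np.linalg.inv(K).T@T[:3,:3].T; o=T[:3,3]
    return o+d*((z-o[2])/d[:,2])[:,None]
def big(m):
    cs,_=cv2.findContours(m.astype(np.uint8),cv2.RETR_EXTERNAL,cv2.CHAIN_APPROX_NONE)
    return max(cs,key=cv2.contourArea)[:,0,:]
def rect(P):
    (c,s,a)=cv2.minAreaRect((P[:,:2]*1000).astype(np.float32)); return np.round(c,1),np.round(s,1),round(a,2)
E
python3 - <<'E'
from h import *
im=cv2.imread("pics/top0.png"); c=manip.camera_params("top")
cv2.imwrite("pics/crop0.png",cv2.resize(im[138:255,280:410],None,fx=5,fy=5,interpolation=cv2.INTER_CUBIC))
h=cv2.cvtColor(im,cv2.COLOR_BGR2HSV); H,S,V=[h[...,i].astype(int) for i in range(3)]
roi=np.zeros(H.shape,bool); roi[140:260,280:405]=1
print("board",rect(ray(c,big(roi&(H>12)&(H<30)&(S>60)&(V>110)),.012)))
m=roi&(V<110)&(S>60)&(H<30); m[:204]=0; m[240:]=0
print("mould",rect(ray(c,big(m),.032)))
red=roi&((H<8)|(H>172))&(S>150)&(V>70); r=big(red); print("red px",r.min(0),r.max(0))
g=big(roi&(H>40)&(H<85)&(S>100)); b=(g.min(0)+g.max(0))/2; print("tin",ray(c,b,.038).round(3))
print(manip.sense()["eef_pos"],manip.sense()["tcp_rot"])
w=manip.camera_params("wrist"); print(np.round(w["K"],1).tolist(),np.round(w["T"],3).tolist())
E
```

```text
board (array([535.9, -42.6]), array([250.5, 280.1]), 0.54)
mould (array([487.3, -18.4]), array([202.3,  54.5]), 86.26)
red px [339 145] [344 167]
tin [[0.621 0.062 0.038]]
[ 0.17571933 -0.62526789  0.2302626 ] [ 9.90641006e-01  1.36490342e-01  3.09802278e-05 -8.84691005e-04]
[[360.1, 0.0, 318.0], [0.0, 360.1, 241.0], [0.0, 0.0, 1.0]] [[0.27, -0.917, -0.294, 0.25], [-0.963, -0.258, -0.081, -0.605], [-0.002, 0.305, -0.953, 0.372], [0.0, 0.0, 0.0, 1.0]]
```

View pics/crop0.png

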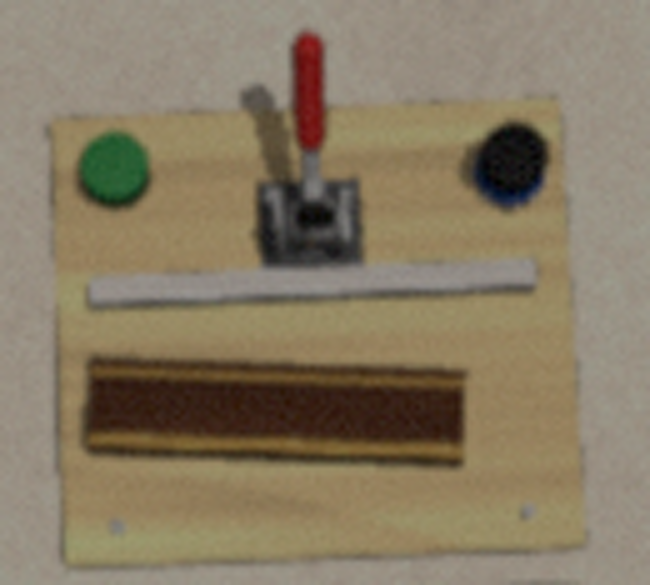

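The crop confirms it: a short dark stick with gilt edges at top px (335,220), in front of the fence, with its -y end farther from the fence. The handle is at (341,145–167). Next I hover on the near side, with the camera side away from the clamp.

```bash
cat >> h.py <<'E'
from scipy.spatial.transform import Rotation as R
TH=np.radians(0.54); O=np.array([.551,-.0427])
def W(x,y,z):
    c,s=np.cos(TH),np.sin(TH); return [O[0]+(c*x-s*y)/1e3,O[1]+(s*x+c*y)/1e3,z/1e3]
def Q(): return (R.from_euler('z',TH+np.pi)*R.from_quat([1,0,0,0])).as_quat().tolist()
E
python3 - <<'E'
from h import *
for p in [(-160,25,200),(-130,25,5),(152,0,105),(20,0,105)]: print(p,W(*p),manip.ik(W(*p),Q()))
manip.goto(W(-160,25,200),Q())
c=manip.camera_params("wrist"); p,d=manip.get_image("wrist"); cv2.imwrite("pics/w1.png",p[:,:,::-1]); np.savez("pics/w1.npz",K=c["K"],T=c["T"],d=d)
s=manip.sense();print(s["time_s"],s["eef_pos"],s["joint_positions"],s["wrist_force"]); print(np.round(c["T"],3).tolist())
E
```

```text
(-160, 25, 200) [np.float64(0.3907714901017395), np.float64(-0.019209052471579297), 0.2] [-3.41046503e-01 -3.88160346e-01  2.21458121e+00 -4.44089210e-16
  1.31517179e+00 -1.92126761e+00]
(-130, 25, 5) [np.float64(0.4207701577150079), np.float64(-0.018926313318584978), 0.005] [-3.15575378e-01  7.40805712e-02  2.23812079e+00 -4.44089210e-16
  8.29391292e-01 -1.89579648e+00]
(152, 0, 105) [np.float64(0.7029932492405604), np.float64(-0.041267454958162114), 0.105] [-2.19221481e-01  4.91497800e-01  1.48318061e+00 -4.44089210e-16
  1.16691424e+00 -1.79944259e+00]
(20, 0, 105) [np.float64(0.570999111742179), np.float64(-0.04251150723133712), 0.105] [-2.72258028e-01  2.14934047e-01  1.84233612e+00 -4.44089210e-16
  1.08432249e+00 -1.85247913e+00]
2.45 [ 0.39102549 -0.01969364  0.20018308] [-3.41984404e-01 -3.87673474e-01  2.21389615e+00 -8.12169580e-05
  1.31511176e+00 -1.92113568e+00] [-0.27526394 -0.19341608 -0.80440276]
[[-0.008, 0.952, 0.307, 0.312], [1.0, 0.008, 0.003, -0.021], [0.0, 0.307, -0.952, 0.342], [0.0, 0.0, 0.0, 1.0]]
```

View pics/w1.png

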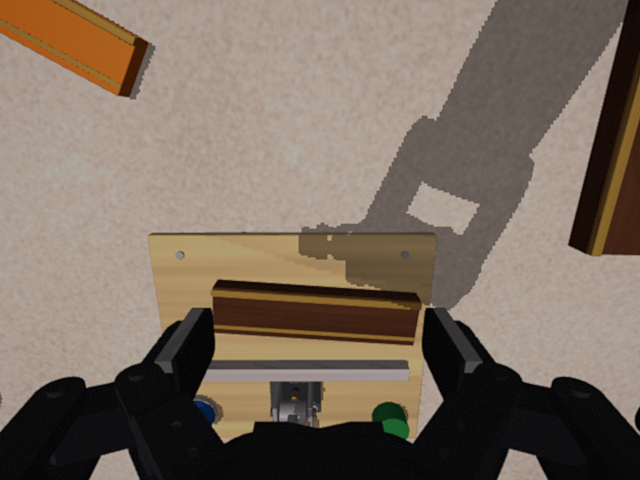

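The wrist view shows the fence front edge at row ~361 (cols 205–409), the moulding at (212–420, 281–343), and free space in front of it. I'll compute the fence pose and push.

```bash
python3 - <<'E'
from h import *
c=np.load("pics/w1.npz"); im=cv2.imread("pics/w1.png"); g=cv2.GaussianBlur(cv2.cvtColor(im,6),(3,3),0).astype(int); hs=cv2.cvtColor(im,40)
def tojig(P): 
    v=P[:,:2]-O; cs,s=np.cos(TH),np.sin(TH); return np.c_[cs*v[:,0]+s*v[:,1],-s*v[:,0]+cs*v[:,1]]*1e3
# fence front: first row from 348 down where saturation drops
pts=[(u,348+int(np.argmax(hs[348:380,u,1]<60))) for u in range(225,405,4)]
P=tojig(ray(c,pts,.029)); k=np.polyfit(P[:,1],P[:,0],1); print("fence slope deg",np.degrees(np.arctan(k[0])),"x at y0",k[1],np.std(P[:,0]-np.polyval(k,P[:,1])),pts[::15])
# fence ends in y, right end
row=hs[370,:,1]; u=np.where(row<60)[0]; u=u[(u>220)&(u<430)]; print("fence right end y",tojig(ray(c,[(u.max(),370)],.029)))
m=((hs[...,2]<120)&(hs[...,1]>80)); print("mould corners (top z=.037 near, .032)",tojig(ray(c,[(214,281),(420,294)],.037)).round(1).tolist(),tojig(ray(c,[(414,343),(215,330)],.032)).round(1).tolist())
E
```

```text
fence slope deg -0.3856698050284876 x at y0 -9.404333683988494 0.33789609969112394 [(225, 361), (285, 360), (345, 360)]
fence right end y [[  2.43809535 138.46871194]]
mould corners (top z=.037 near, .032) [[-101.7, -72.2], [-88.2, 119.2]] [[-31.9, 119.4], [-46.9, -77.5]]
```

```bash
python3 - <<'E'
from h import *
manip.goto(W(-132,24,60),Q())
print(manip.servo_line(W(-132,24,6),.1,threshold=8), manip.sense()["eef_pos"])
print(manip.servo_line(W(-75,24,6),.06,threshold=15), manip.sense()["wrist_force"])
print(manip.servo_line(W(-48,24,6),.03,threshold=12))
s=manip.sense();print(s["time_s"],s["eef_pos"],s["wrist_force"],s["ft_torque"])
p,d=manip.get_image("top"); cv2.imwrite("pics/t2.png",p[:,:,::-1]);
c=manip.camera_params("wrist"); p,d=manip.get_image("wrist"); cv2.imwrite("pics/w2.png",p[:,:,::-1])
E
```

```text
False [ 0.41969179 -0.02024839  0.00694572]
False [0.38999531 0.1368627  0.52192552]
True
5.475 [ 0.49135127 -0.01906942  0.00531495] [0.32658309 0.30875828 0.21050651] [-0.00011787  0.02655105 -0.00265992]
```

View pics/w2.png

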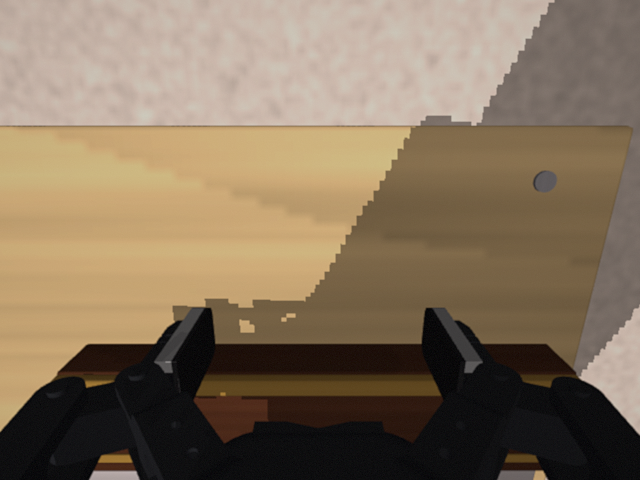

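The fingers are against the moulding's near side, its edge is level in the picture (row ~345), and contact stopped the push right at the fence. I'll press once more, withdraw and check.

```bash
python3 - <<'E'
from h import *
print(manip.servo_line(W(-45,24,6),.02,threshold=15)); print(manip.sense()["eef_pos"],manip.sense()["wrist_force"])
manip.servo_line(W(-80,24,6),.1); manip.servo_line(W(-120,24,180),.2)
p,d=manip.get_image("wrist"); im=p[:,:,::-1]; cv2.imwrite("pics/w3.png",im[200:440,120:520].repeat(2,0).repeat(2,1))
print(manip.sense()["time_s"])
E
```

```text
True
[ 0.4910802  -0.01863607  0.0043567 ] [ 0.43599666 -0.80228412 -0.34693177]
7.3917
```

View pics/w3.png

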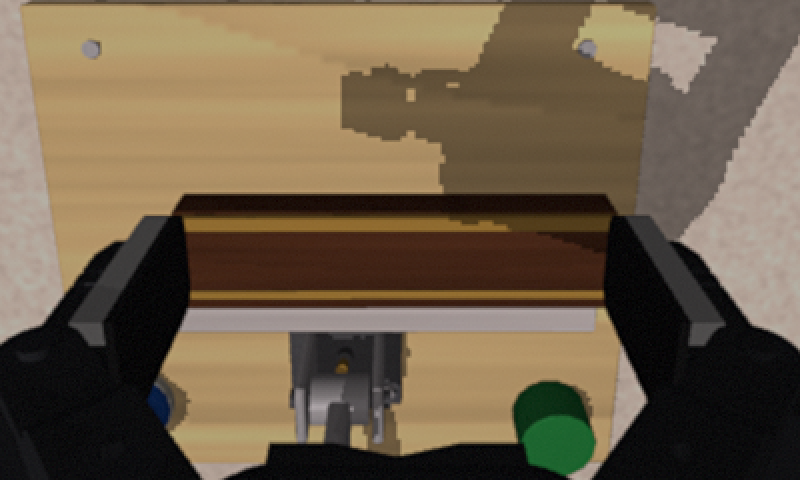

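The moulding lies flush and parallel on the fence: no gap shows along crop row ~307. Now the lever.

```bash
python3 - <<'E'
from h import *
im=cv2.imread("pics/top0.png");c=manip.camera_params("top"); print("tip",ray(c,[(341.5,148.5)],.12)-[*W(107,0,120)])
manip.goto(W(60,0,300),Q()); manip.grasp(20)
manip.goto(W(158,0,220),Q())
print(manip.servo_line(W(158,0,107),.15,threshold=10))
p,d=manip.get_image("scene"); cv2.imwrite("pics/s4.png",p[150:350,220:460,::-1].repeat(3,0).repeat(3,1))
s=manip.sense();print(s["time_s"],s["eef_pos"],s["width"])
E
```

```text
tip [[-3.46084237e-03 -7.45177117e-04  1.11022302e-16]]
False
10.5583 [ 0.71010426 -0.04147066  0.10904496] 0.00011672006973568811
```

View pics/s4.png

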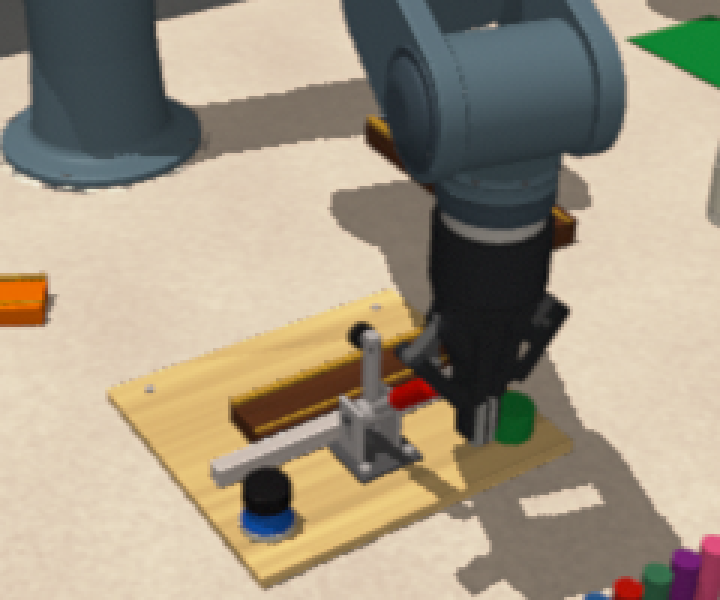

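The closed fingers stand right behind the red handle, which ends at crop (435,385), and nothing else is touched. Now I push it over.

```bash
python3 - <<'E'
from h import *
print(manip.servo_line(W(26,0,112),.09,threshold=30)); s=manip.sense();print(s["eef_pos"],s["wrist_force"])
manip.dwell(.4)
manip.servo_line(W(75,0,112),.15); manip.servo_line(W(90,0,260),.2)
manip.goto(W(-160,200,300),Q())
p,d=manip.get_image("scene"); cv2.imwrite("pics/s5.png",p[200:380,220:440,::-1].repeat(3,0).repeat(3,1))
p,d=manip.get_image("top"); cv2.imwrite("pics/t5.png",cv2.resize(p[138:258,280:410,::-1],None,fx=5,fy=5,interpolation=cv2.INTER_CUBIC))
print(manip.sense()["time_s"])
E
```

```text
False
[ 0.5773572  -0.04249134  0.11202168] [-0.45679813 -0.76220391  0.03727461]
15.2667
```

View pics/s5.png

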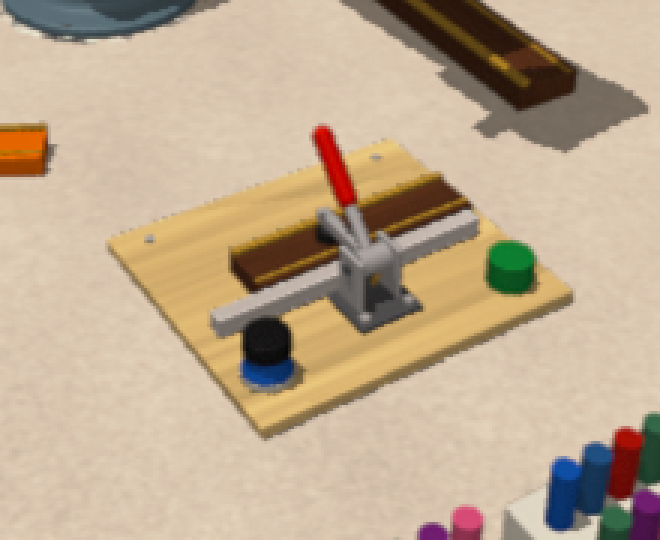

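View pics/t5.png

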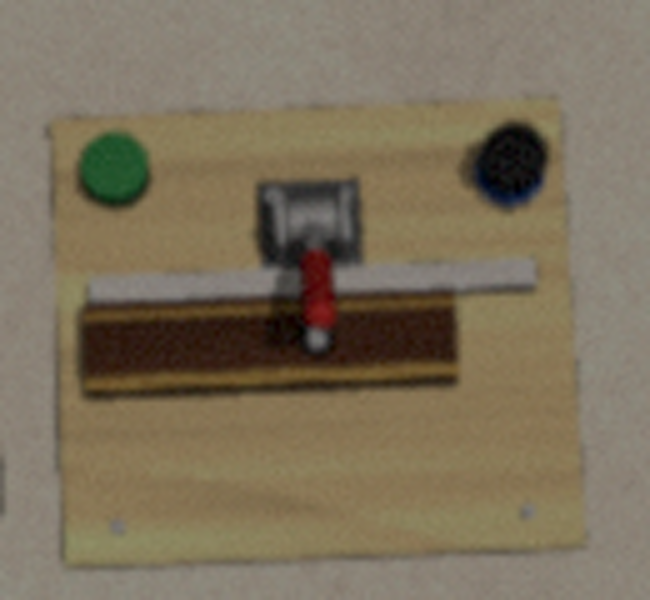

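The clamp is shut: the handle leans forward, with its tip at crop (316,320) and the pad on the moulding. The moulding is flush along the fence, and the tin and jar are where they were.

```bash
python3 -c "
from cell import manip
print(manip.finish_job())"
```

```text
the job is handed in; nothing more can be done
None
```

The moulding is flush against the fence along its whole length, the clamp has snapped shut on it, and the job was handed in at about 15 s; the final pictures show the tin and jar unmoved, but I did not check the other bystanders individually.

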